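# Advance the dish by one turn of the feeder's hand wheel

## Task

Push the dish feeder's hand wheel round by its upright handle, clockwise seen from above, through exactly one full turn, so that the handle stops back at the fixed pointer and the feed has carried the dish under the lens. Push with the fingertips or the outside of the fingers only: do not grip the handle, do not run well past the pointer, do not touch the dish, and leave the other things on the bench where they are.

Things in the scene. Friction and masses are not known exactly. Their poses are not given: they have to be found in the camera images.
- feeder_base: The feeder's fixed grey base plate, 110 x 345 x 12 mm; origin on the bench under it; own x across the plate, away from the robot, y along it towards the wheel end (left). Wheel axis at y = +80 mm; lens (ring 88 mm across, top at 100 mm) at y = -90 mm. A tall fixed microscope stands left of and behind the wheel end (nearest part about x 0.53, y -0.03 in the world): come from the robot's side.
- wheel_axis (a point): Centre of the hand wheel, on its vertical axis, at the height of the rim's centre line, 80 mm above the bench. The wheel is a black rim 112 mm across (12 mm thick, top at 86 mm) on three steel spokes, its hub top at 97 mm.
- crank_handle: The handle: an upright light-metal round grip standing on the rim at the end of one spoke, 50 mm from the wheel's axis, 16 mm in diameter (13 mm waist near the foot), 57 mm tall; origin at the centre of its foot, 84 mm above the bench; its top is at 141 mm. It goes round with the wheel; the grip is a sleeve that also spins freely on its own pin.
- handle_mid (a point): Point on the handle's centre line, 120 mm above the bench, 50 mm from the wheel's axis: a good height to push at.
- feed_wheel (a joint): Turning angle of the hand wheel in rad, growing clockwise seen from above; 0 when the handle stands at the pointer at the start (towards the base's +y), 2 pi (6.283) when it is back there after one turn. Starts within 0.1 of 0. Stops at -0.3 and 9.5. It turns with light friction (about 2 to 3 N at the handle) and stays where it is left. 60 mm of dish travel a turn.
- pointer_tip (a point): Tip of the fixed steel pointer, 80 mm above the bench, 63 mm from the wheel's axis (7 mm outside the rim), in the direction where the handle starts and must stop. Its post, 8 mm thick, 85 mm tall, stands 80 mm from the axis.
- lens_centre (a point): Centre of the lens, 95 mm above the bench. The dish belongs below it at the end.
- dish_centre (a point): Centre, half-way up, of the loose round dish (61 mm across, 15 mm high) that lies in the carriage's shallow square tray, its underside 34 mm above the bench. It starts 60 mm short of the lens, on the wheel's side, and is carried along by the carriage.
- dish: The same dish, origin at the centre of its underside.
- oil_bottle: Bystander: small amber bottle with black cap, 31 mm across, 62 mm tall, standing behind the feeder; origin under its centre.
- dropper_bottle: Bystander: small white dropper bottle, 27 mm across, 66 mm tall, standing behind the feeder; origin under its centre.
- dropper_tall: Bystander: amber bottle with red dropper top, 42 mm across, 122 mm tall, at the left, beyond the microscope; origin under its centre.
- tweezers: Bystander: steel tweezers, 124 mm long, lying at the left of the feeder; origin under its centre.
- pen: Bystander: pen, 142 mm long, lying farther left; origin under its centre.

How it is judged:
By the outcome, as a careful person would: the job done as asked, in the order asked, and still so for the second after the job is handed in, with the robot touching nothing.
It also fails if it takes over 54 s, if anything falls off the work surface, if the arm or the gripper's body presses on something with over 40 N, if the wrist force passes 120 N, or if a joint passes its speed limit or range.

## Robot

A 6-joint arm with a two-finger parallel gripper is mounted at the origin on a cart in front of the work surface, level with it; the furniture and walls round the work are solid. World frame = base frame: x ahead of the robot, y to its left, z up, the work surface at z = 0. Lengths are in m, angles in degrees, forces in N, time in s.
With the tool pointing down it reaches from about 0.25 to 0.725 m from the base axis. Payload 9.7 kg.
Tool frame: the origin (TCP) lies on the centre line of the jaws, within the pads' length; the fingertips stand tip_reach ahead of it and the grasp point (between the pads) lies 2 mm behind it (tip_reach is the distance from the TCP to the fingertips, in m); z points along the fingers, y is the direction in which the jaws open and shut (so a half turn about z gives the same grasp; the last joint's range is limited). The gripper opens to 85 mm and grips with 20 to 120 N. Pads are 22 mm wide; open, the fingers measure 114 mm over their backs; the gripper's body (76 mm by 85 mm) begins 54 mm behind the grasp point. The pads swing forward as they close: fully open they stand 13 mm farther back than shut.
Start: joints at [-75.573, 4.979, 10.078, 95.1, 0, 90], TCP at [0.137, -0.533, 0.248] pointing down, gripper open.
Joint ranges: [-179.16, 179.16], [-48.56, 103.87], [-65.8, 70.77], [-126.05, 130.52], [-82.76, 87.17], [-180, 180]. Speed limits (degrees/s): [127.2, 127.2, 147.25, 180, 180, 180].

## Interface

Orientations are given as [roll, pitch, yaw] about the fixed x, y, z axes, in that order (R = Rz(yaw) Ry(pitch) Rx(roll)).
In Python, from workcell import get_obs, camera, calibration, job_done, tip_reach gives the robot as it stands.
- The arm moves only by the tool apply_moves, never from a script. Its argument "rows" is a list of rows, each a list of 7 numbers: the shift along the world's x, y, z in mm, then the turn, a rotation vector about the world's x, y, z in degrees, then the closure, from 0 (fully open) to 1 (shut). A call has 1 to 20 rows; each row shifts and turns the commanded pose from where the row before left it; what a row does not reach is not made up. A row lasts 1/8 s, in which the tool goes at most 62.5 mm and 10.7 degrees, less where a joint would pass 70% of its speed; a pose out of reach is approached as far as the arm can. A call with a gripper value outside its range is refused whole. The fingers move at their own pace and stop on an object; "grip_force" is the grip in N (left out, the last holds). Time passes only in rows, so rows that do not move let the fingers close. It gives the time, the measured TCP pose, the force and the opening at its end, in the units of the state.
- get_obs(): the state, without advancing time (a new reading comes with each control period).
- camera(name): name is "scene" or "side" or "wrist"; returns the picture (384x512x3 uint8, red, green, blue); there is no depth.
- calibration(name): a dict with "intrinsics" (3x3 intrinsics, pixels), "dist" ([k1, k2, p1, p2, k3] as OpenCV has them; the pictures are not rectified), "T" (4x4, takes a point from camera to world coordinates); the wrist camera has in their place "mount" (4x4, takes a point from camera to tool coordinates, whose origin is the TCP and whose axes are the flange's). Camera axes: x right, y down, z forward; pixel columns grow to the right and rows downward; lengths in m; the calibration is good to about 2 mm. A picture is of the moment at which its call begins: read the wrist's pose just before it. calibration takes no time and is no camera call.
- job_done(): hands the job in, once; it reports no verdict.
The state is a dict: "time": time; "q": joint angles; "qd": joint speeds; "joint_efforts": joint torques, N m; "ee_pos": TCP position; "tcp_rot": TCP orientation; "wrist_force": force on the tool from outside, world axes, zero at the start; "torque": the same for the moment, N m; "opening": finger opening in m.
Only numpy, scipy, OpenCV 4.12 (cv2) and the standard library are available. Lean on these libraries where they do the work, as an engineer would, in place of code of your own. Each camera call takes 0.05 s, during which the arm holds its last target.

## Working session

There is one attempt and no reset: what is moved stays moved. The work goes in short steps, Python scripts to look and compute and a tool call to move; the robot and the scene stay as the last step left them, time stands still between calls to the robot, and variables do not carry over. Pictures are saved under pics/ and viewed, and the job is handed in when it is done.

Besides the shell and the picture viewer there is one more tool, called after ">>>" by a JSON object that holds its "method" and its "body". apply_moves: Moves the arm, as the interface text tells. Its arguments: {"type":"object","properties":{"rows":{"type":"array","items":{"type":"array","items":{"type":"number"}}},"grip_force":{"type":"number"}},"required":["rows"]}

```bash
mkdir -p pics; ls; python3 - <<'E'
from workcell import *
import cv2,numpy as np
o=get_obs();print(o); print(tip_reach if not callable(tip_reach) else tip_reach())
for n in("scene","side"):
    cv2.imwrite(f"pics/{n}0.png",camera(n)[:,:,::-1]);c=calibration(n);print(n,c)
print(calibration("wrist"))
E
```

```text
pics
{'time': 0.0, 'q': array([-7.55721282e+01,  5.01285348e+00,  1.00335781e+01,  9.50998563e+01,
        5.63430449e-04,  9.00017831e+01]), 'qd': array([ 0.02458793, -0.03500375, -0.07598293,  0.05212023, -0.01098096,
       -0.02132134]), 'joint_efforts': array([ 9.01668063e-04, -5.20384312e+01,  4.64811873e+01,  1.60835381e-02,
        1.71246347e-05,  7.06814873e-06]), 'ee_pos': array([ 0.13698846, -0.53244882,  0.24755839]), 'tcp_rot': array([-1.79920868e+02, -5.60967203e-04,  1.44260878e+01]), 'wrist_force': array([-0.90553506,  0.49203613,  1.05071779]), 'torque': array([-0.03409914,  0.06880844,  0.02530299]), 'opening': 0.08566936859310778}
0.017
scene {'intrinsics': array([[471.6493044 ,   0.        , 256.39343973],
       [  0.        , 471.6493044 , 186.06650755],
       [  0.        ,   0.        ,   1.        ]]), 'dist': array([-0.18664008,  0.        ,  0.        ,  0.        ,  0.        ]), 'T': array([[-0.79118496, -0.43053805,  0.43435394, -0.18242699],
       [-0.61141435,  0.54045437, -0.5779979 ,  0.93329582],
       [ 0.0141016 , -0.72287347, -0.69083651,  1.
[... 479 characters left out ...]
381159, -0.46739331,  0.5989271 ],
       [ 0.        ,  0.        ,  0.        ,  1.        ]])}
{'intrinsics': array([[332.59740237,   0.        , 259.22076894],
       [  0.        , 332.59740237, 190.43690133],
       [  0.        ,   0.        ,   1.        ]]), 'dist': array([-0.09857802,  0.        ,  0.        ,  0.        ,  0.        ]), 'mount': array([[ 5.34659174e-04, -9.57987654e-01, -2.86808941e-01,
         7.38732358e-02],
       [ 9.99999322e-01,  8.08931462e-04, -8.37796552e-04,
        -7.72653341e-04],
       [ 1.03460753e-03, -2.86808299e-01,  9.57987437e-01,
        -1.24487896e-01],
       [ 0.00000000e+00,  0.00000000e+00,  0.00000000e+00,
         1.00000000e+00]])}
```

View pics/scene0.png

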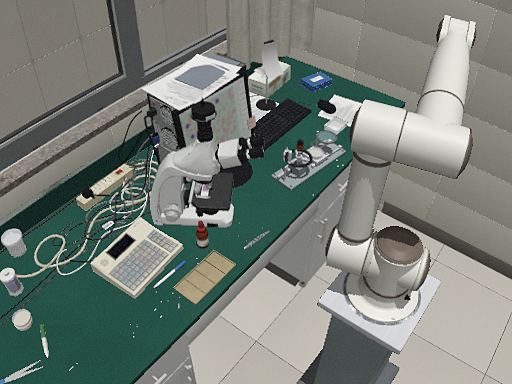

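View pics/side0.png

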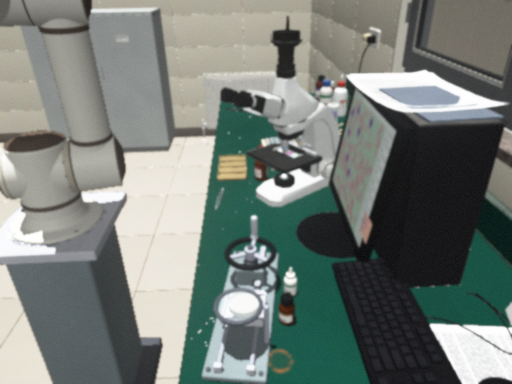

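```bash
python3 - <<'E'
import cv2
a=cv2.imread("pics/side0.png")[200:384,190:320];cv2.imwrite("pics/a.png",cv2.resize(a,None,fx=4.2,fy=3.26*1.0 if 0 else 3.2,interpolation=cv2.INTER_CUBIC))
a=cv2.imread("pics/scene0.png")[120:200,260:360];cv2.imwrite("pics/b.png",cv2.resize(a,None,fx=7,fy=7,interpolation=cv2.INTER_CUBIC))
E
```

```text
(no output)
```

View pics/a.png

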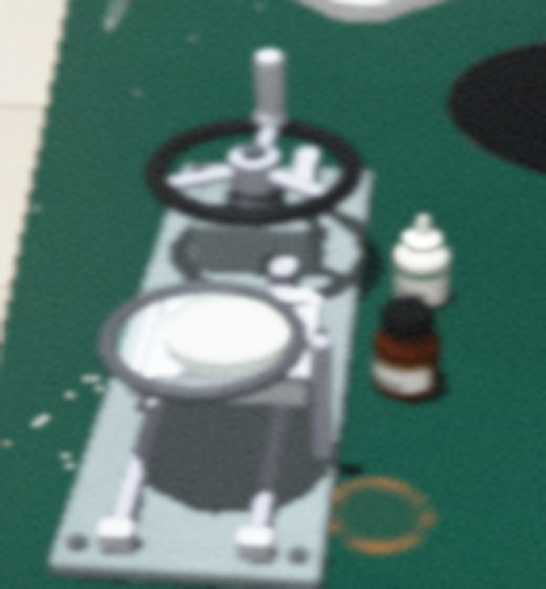

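View pics/b.png

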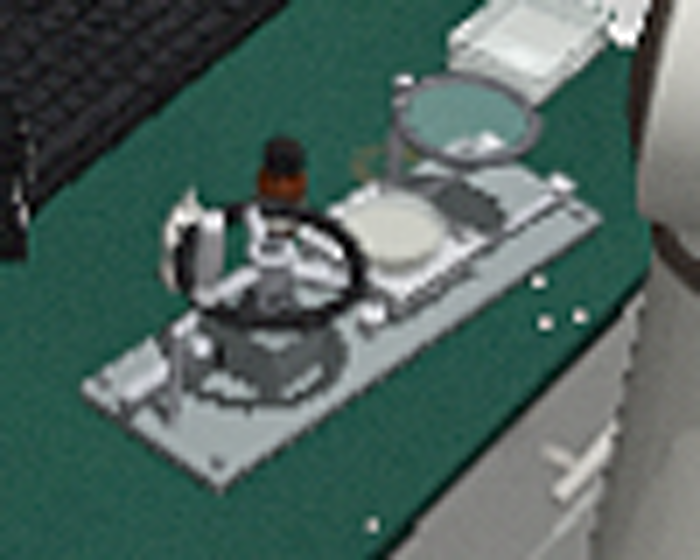

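```bash
cat > h.py <<'E'
import cv2,numpy as np
from workcell import *
from scipy.spatial.transform import Rotation as R
def ray(name,px,T=None):
    c=calibration(name);px=np.array(px,float).reshape(-1,1,2)
    u=cv2.undistortPoints(px,c["intrinsics"],c["dist"]).reshape(-1,2)
    if T is None:T=c["T"]
    d=np.c_[u,np.ones(len(u))]@T[:3,:3].T
    return T[:3,3],d
def plane(name,px,z,T=None):
    o,d=ray(name,px,T);return o+d*((z-o[2])/d[:,2])[:,None]
def proj(name,P,T=None):
    c=calibration(name)
    if T is None:T=c["T"]
    Ti=np.linalg.inv(T);r=cv2.Rodrigues(Ti[:3,:3])[0]
    return cv2.projectPoints(np.array(P,float).reshape(-1,1,3),r,Ti[:3,3],c["intrinsics"],c["dist"])[0].reshape(-1,2)
def wristT():
    o=get_obs();T=np.eye(4);T[:3,:3]=R.from_euler("xyz",o["tcp_rot"],degrees=True).as_matrix();T[:3,3]=o["ee_pos"]
    return T@calibration("wrist")["mount"]
E
python3 - <<'E'
from h import *
z=lambda p:np.array(p,float)/[4.2,3.2]+[190,200]
zb=lambda p:np.array(p,float)/7+[260,120]
print("plate side",plane("side",z([(50,568),(322,585),(372,170)]),.012))
print("plate scene",plane("scene",zb([(82,390),(220,490),(602,215)]),.012))
print("rim side",plane("side",z([(146,172),(360,172),(253,118),(253,222)]),.08))
print("rim scene",plane("scene",zb([(176,260),(370,275),(265,205),(270,325)]),.08))
print("htop",plane("side",z([(268,55)]),.141),plane("scene",zb([(210,215)]),.141))
E
```

```text
plate side [[ 0.45239004 -0.54310934  0.012     ]
 [ 0.55935122 -0.55928084  0.012     ]
 [ 0.61003669 -0.21806235  0.012     ]]
plate scene [[ 0.60145046 -0.20986469  0.012     ]
 [ 0.49352414 -0.19160279  0.012     ]
 [ 0.44710084 -0.5357092   0.012     ]]
rim side [[ 0.4869895  -0.30063859  0.08      ]
 [ 0.59546255 -0.3083788   0.08      ]
 [ 0.54302484 -0.24244952  0.08      ]
 [ 0.53995337 -0.35556837  0.08      ]]
rim scene [[ 0.58215237 -0.26873376  0.08      ]
 [ 0.48950663 -0.32658857  0.08      ]
 [ 0.57038405 -0.34093974  0.08      ]
 [ 0.50973157 -0.2558695   0.08      ]]
htop [[ 0.55219814 -0.25631778  0.141     ]] [[ 0.55054009 -0.25002725  0.141     ]]
```

>>> {"method": "apply_moves", "body": {"rows": [[20, 11, 10, 0, 0, -1, 1], [40, 22, 10, 0, 0, -2, 1], [40, 22, 10, 0, 0, -2, 1], [40, 22, 10, 0, 0, -2, 1], [40, 22, 10, 0, 0, -2, 1], [40, 22, 0, 0, 0, -2, 1], [40, 22, 0, 0, 0, -2, 1], [40, 22, 0, 0, 0, -2, 1], [40, 22, 0, 0, 0, -2, 1], [40, 22, 0, 0, 0, -2, 1], [25, 14, 0, 0, 0, -2, 1], [0, 0, 0, 0, 0, -1, 1], [0, 0, 0, 0, 0, 0, 1], [0, 0, 0, 0, 0, 0, 1]], "grip_force": 40}}

```text
time: 1.85
ee_pos: [0.5412, -0.3103, 0.2986]
tcp_rot: [180.0, -0.0, -7.6]
wrist_force: [0.4, -0.5, -0.3]
opening: -0.0002
```

```bash
python3 - <<'E'
from h import *
o=get_obs();print(o["time"],o["ee_pos"],o["tcp_rot"],o["opening"],o["wrist_force"])
np.save("w1T.npy",wristT());cv2.imwrite("pics/w1.png",camera("wrist")[:,:,::-1])
E
```

```text
1.85 [ 0.54123082 -0.31028914  0.29856954] [ 1.79988663e+02 -9.85017129e-03 -7.61435198e+00] -0.00017651945230658298 [ 0.43231283 -0.48832882 -0.3226493 ]
```

View pics/w1.png

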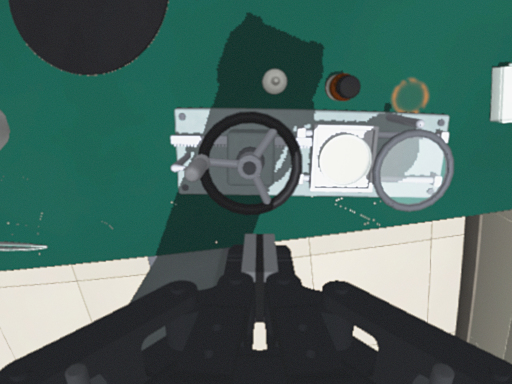

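```bash
python3 - <<'E'
from h import *
T=np.load("w1T.npy")
im=cv2.imread("pics/w1.png")
a=im[95:225,155:315];cv2.imwrite("pics/c.png",cv2.resize(a,None,fx=5,fy=4.6,interpolation=cv2.INTER_CUBIC))
# rim: dark pixels in disc around
g=im.max(2);m=np.zeros_like(g);cv2.circle(m,(250,163),58,255,-1)
m=((g<40)&(m>0)).astype(np.uint8)*255
c=max(cv2.findContours(m,cv2.RETR_EXTERNAL,cv2.CHAIN_APPROX_NONE)[0],key=cv2.contourArea)
h=cv2.convexHull(c).reshape(-1,2)
P=plane("wrist",h,.08,T)[:,:2]
A=np.c_[2*P,np.ones(len(P))];s=np.linalg.lstsq(A,(P**2).sum(1),rcond=None)[0]
r=np.sqrt(s[2]+s[0]**2+s[1]**2);print("rim",s[:2],r,"resid",np.std(np.hypot(*(P-s[:2]).T)))
print("plate",plane("wrist",[(176,109),(449,114),(448,196),(180,194)],.012,T))
print("lens",plane("wrist",[(413,170)],.098,T))
print("scope stand etc")
E
```

```text
rim [ 0.54697273 -0.29917459] 0.050025276906636315 resid 0.002278804922181106
plate [[ 0.60801414 -0.21580028  0.012     ]
 [ 0.56000452 -0.55168105  0.012     ]
 [ 0.45103228 -0.5526599   0.012     ]
 [ 0.50098523 -0.19961044  0.012     ]]
lens [[ 0.51860003 -0.46492352  0.098     ]]
scope stand etc
```

View pics/c.png

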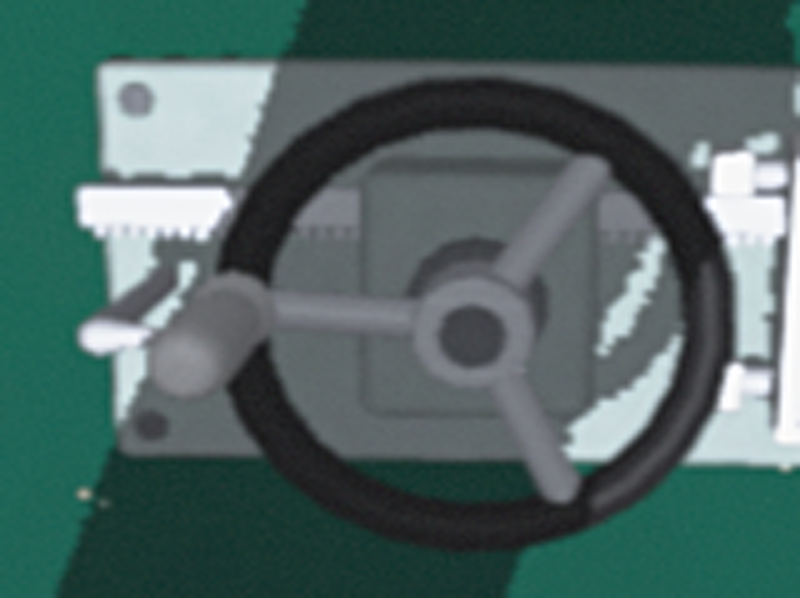

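```bash
python3 - <<'E'
from h import *
T=np.load("w1T.npy")
z=lambda p:np.array(p,float)/[5,4.6]+[155,95]
f=lambda p,h:print(plane("wrist",z([p]),h,T)[0])
im=cv2.imread("pics/w1.png");g=im.max(2)
m=np.zeros_like(g);cv2.circle(m,(250,163),60,255,-1)
m=((g<60)&(im[:,:,1]-im[:,:,2].astype(int)<15)&(m>0)).astype(np.uint8)*255
c=max(cv2.findContours(m,cv2.RETR_EXTERNAL,cv2.CHAIN_APPROX_NONE)[0],key=cv2.contourArea)
h=cv2.convexHull(c).reshape(-1,2)
print(h.min(0),h.max(0))
P=plane("wrist",h,.08,T)[:,:2]
for k in range(4):
    A=np.c_[2*P,np.ones(len(P))];s=np.linalg.lstsq(A,(P**2).sum(1),rcond=None)[0]
    r=np.sqrt(s[2]+s[0]**2+s[1]**2);e=np.hypot(*(P-s[:2]).T)-r;print("rim",s[:2],r,e.std(),len(P));P=P[abs(e)<2*e.std()]
f((218,310),.08);f((733,320),.08);f((475,78),.08);f((475,550),.08)
print("hub");f((472,335),.097)
print("htop");f((188,368),.141)
print("hfoot");f((243,300),.086)
print("post top, pointer");f((100,335),.085);f((150,330),.08)
E
```

```text
[199 112] [300 214]
rim [ 0.54151389 -0.29816238] 0.05504252389042272 0.00042808361955125145 36
rim [ 0.54153566 -0.29808397] 0.05508431721329061 0.00037148621522988125 35
rim [ 0.54153566 -0.29808397] 0.05508431721329061 0.00037148621522988125 35
rim [ 0.54153566 -0.29808397] 0.05508431721329061 0.00037148621522988125 35
[ 0.55139975 -0.24590117  0.08      ]
[ 0.53470558 -0.3532447   0.08      ]
[ 0.59570188 -0.3068785   0.08      ]
[ 0.48621139 -0.29146078  0.08      ]
hub
[ 0.54219561 -0.29922189  0.097     ]
htop
[ 0.55218941 -0.25157508  0.141     ]
hfoot
[ 0.55405284 -0.25274427  0.086     ]
post top, pointer
[ 0.54998119 -0.221238    0.085     ]
[ 0.54873917 -0.2306615   0.08      ]
```

```bash
python3 - <<'E'
from h import *
M=calibration("wrist")["mount"]
for z in(.030,.017,.004,-.01,-.02,-.03,-.05):
    print(z,proj("wrist",[(.011,-.0075,z),(.011,.0075,z),(.011,.0145,z)],M).round(0).tolist())
im=cv2.imread("pics/w1.png")[220:384,170:350];cv2.imwrite("pics/d.png",cv2.resize(im,None,fx=4,fy=3.6,interpolation=cv2.INTER_CUBIC))
E
```

```text
0.03 [[247.0, 221.0], [277.0, 222.0], [291.0, 221.0]]
0.017 [[246.0, 232.0], [278.0, 232.0], [293.0, 232.0]]
0.004 [[244.0, 244.0], [280.0, 244.0], [296.0, 244.0]]
-0.01 [[243.0, 260.0], [282.0, 260.0], [300.0, 260.0]]
-0.02 [[242.0, 274.0], [284.0, 274.0], [303.0, 274.0]]
-0.03 [[240.0, 290.0], [286.0, 290.0], [307.0, 290.0]]
-0.05 [[236.0, 331.0], [291.0, 331.0], [316.0, 331.0]]
```

View pics/d.png

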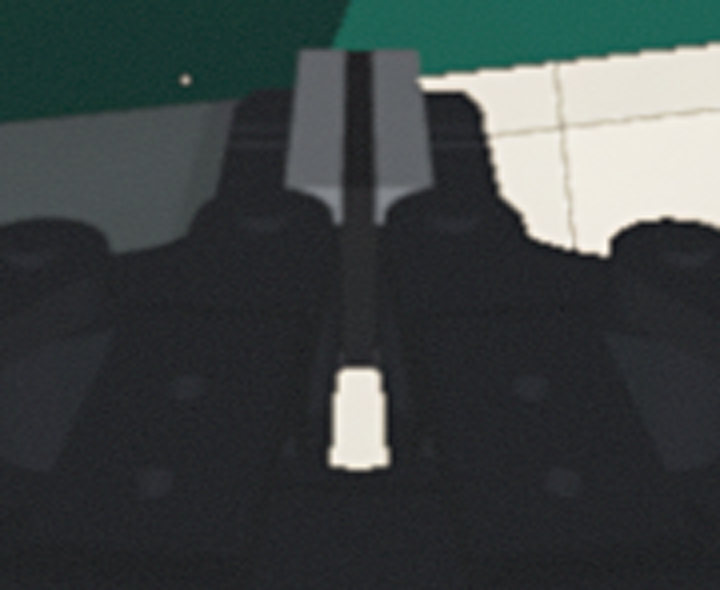

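>>> {"method": "apply_moves", "body": {"rows": [[-10, 30, 0, 0, 0, 0, 1], [-12, 35, -10, 0, 0, 0, 1], [0, 0, -30, 0, 0, 0, 1], [0, 0, -35, 0, 0, 0, 1], [0, 0, -35, 0, 0, 0, 1], [0, 0, -30, 0, 0, 0, 1], [0, 0, -20, 0, 0, 0, 1], [0, 0, -10, 0, 0, 0, 1], [0, 0, 0, 0, 0, 0, 1]]}}

```text
time: 3.02
ee_pos: [0.5196, -0.2449, 0.1283]
tcp_rot: [-180.0, 0.0, -7.6]
wrist_force: [1.0, 0.3, 0.9]
opening: 0.0004
```

```bash
python3 - <<'E'
from h import *
o=get_obs();print(o["time"],o["ee_pos"],o["tcp_rot"],o["opening"],o["wrist_force"])
np.save("w2T.npy",wristT());w=camera("wrist")[:,:,::-1];s=camera("side")[:,:,::-1]
cv2.imwrite("pics/w2.png",w);cv2.imwrite("pics/s2.png",cv2.resize(s[150:350,170:340],None,fx=4,fy=3,interpolation=cv2.INTER_CUBIC))
E
```

```text
3.025 [ 0.5196272  -0.24486624  0.12825276] [-1.79994467e+02  2.07776614e-02 -7.59744412e+00] 0.00037528617023317745 [1.04836446 0.33153877 0.88975653]
```

View pics/w2.png

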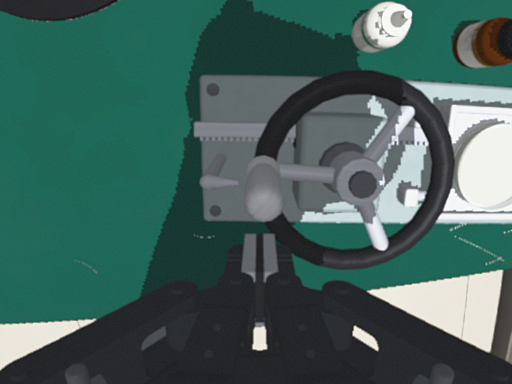

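View pics/s2.png

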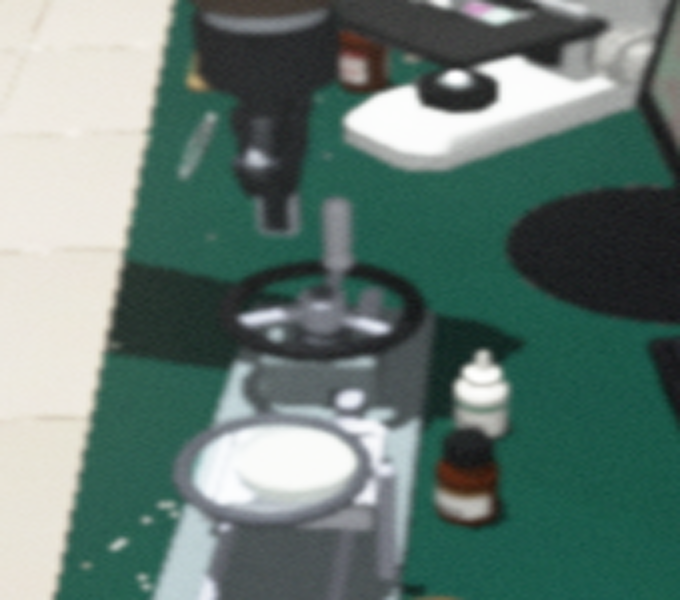

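```bash
python3 - <<'E'
from h import *
T=np.load("w2T.npy")
C=np.array([.5415,-.2985])
def f(n,p,h):
    P=plane("wrist",[p],h,T)[0,:2];d=P-C;print(n,P.round(4),np.hypot(*d).round(4),"deg",np.degrees(np.arctan2(*d)).round(1))
f("tip",(238,183),.08);f("post",(205,181),.083);f("hub",(362,183),.097);f("htop",(264,207),.141);f("foot",(262,164),.087)
im=cv2.imread("pics/w2.png")
g=im.max(2);m=np.zeros_like(g);cv2.circle(m,(355,169),106,255,-1);m[235:,:312]=0
m=((g<60)&(im[:,:,1]-im[:,:,2].astype(int)<15)&(m>0)).astype(np.uint8)*255
c=max(cv2.findContours(m,cv2.RETR_EXTERNAL,cv2.CHAIN_APPROX_NONE)[0],key=cv2.contourArea)
P=plane("wrist",cv2.convexHull(c).reshape(-1,2),.08,T)[:,:2]
for k in range(4):
    A=np.c_[2*P,np.ones(len(P))];s=np.linalg.lstsq(A,(P**2).sum(1),rcond=None)[0]
    r=np.sqrt(s[2]+s[0]**2+s[1]**2);e=np.hypot(*(P-s[:2]).T)-r;print("rim",s[:2],r,e.std(),len(P));P=P[abs(e)<2*e.std()]
# plan
yaw=np.radians(-8.0);Bx=np.array([np.cos(yaw),np.sin(yaw)]);By=np.array([-np.sin(yaw),np.cos(yaw)])
def finger(th,hx=.011,hy=.0145,r=.008):
    h=.05*np.array([np.sin(th),np.cos(th)]);t=np.array([np.cos(th),-np.sin(th)])
    lo,hi=0,.06
    for _ in range(40):
        d=(lo+hi)/2;q=np.maximum(np.abs(d*t)-[hx,hy],0)
        if np.hypot(*q)<r:lo=d
        else:hi=d
    p=h-d*t;return C+p[0]*Bx+p[1]*By
o=get_obs()["ee_pos"][:2];print(o)
prev=o
for th in list(np.arange(.1,6.2,.16)):
    p=finger(th);print(round(th,2),(p*1e3).round(0),((p-prev)*1e3).round(0));prev=p
E
```

```text
tip [ 0.547  -0.2357] 0.063 deg 5.0
post [ 0.5512 -0.2189] 0.0802 deg 6.9
hub [ 0.5435 -0.2976] 0.0022 deg 67.0
htop [ 0.5531 -0.2498] 0.05 deg 13.4
foot [ 0.5571 -0.2501] 0.0509 deg 17.9
rim [ 0.54169536 -0.29861875] 0.05551833135321215 0.00020645422864288413 52
rim [ 0.5416648  -0.29856558] 0.055552073125199025 0.0001791806375989505 50
rim [ 0.5416648  -0.29856558] 0.055552073125199025 0.0001791806375989505 50
rim [ 0.5416648  -0.29856558] 0.055552073125199025 0.0001791806375989505 50
[ 0.52027491 -0.24496386]
0.1 [ 535. -245.] [15. -0.]
0.26 [ 543. -245.] [8. 1.]
0.42 [ 550. -245.] [ 8. -0.]
0.58 [ 557. -246.] [ 7. -1.]
0.74 [ 564. -247.] [ 7. -1.]
0.9 [ 571. -251.] [ 7. -3.]
1.06 [ 579. -256.] [ 7. -6.]
1.22 [ 585. -265.] [ 7. -8.]
1.38 [ 590. -273.] [ 5. -8.]
1.54 [ 594. -282.] [ 3. -8.]
1.7 [ 596. -290.] [ 2. -8.]
1.86 [ 597. -298.] [ 1. -8.]
2.02 [ 597. -305.] [ 0. -8.]
2.18 [ 596. -313.] [-1. -8.]
2.34 [ 593. -322.] [-3. -9.]
2.5 [ 586. -331.] [-6. -9.]
2.66 [ 578. -338.] [-8. -7.]
2.82 [ 570. -344.] [-8. -6.]
2.98 [ 562. -348.] [-8. -4.]
3.14 [ 553. -351.] [-8. -3.]
3.3 [ 545. -352.] [-8. -1.]
3.46 [ 537. -352.] [-8. -0.]
3.62 [ 530. -352.] [-7.  1.]
3.78 [ 523. -351.] [-7.  1.]
3.94 [ 516. -349.] [-7.  2.]
4.1 [ 509. -345.] [-8.  4.]
4.26 [ 502. -338.] [-7.  7.]
4.42 [ 496. -329.] [-6.  8.]
4.58 [ 491. -321.] [-4.  8.]
4.74 [ 488. -312.] [-3.  8.]
4.9 [ 487. -304.] [-2.  8.]
5.06 [ 486. -296.] [-1.  8.]
5.22 [ 486. -289.] [0. 7.]
5.38 [ 488. -280.] [2. 8.]
5.54 [ 492. -272.] [4. 9.]
5.7 [ 499. -263.] [7. 9.]
5.86 [ 508. -256.] [8. 7.]
6.02 [ 516. -251.] [8. 5.]
6.18 [ 524. -248.] [8. 3.]
```

>>> {"method": "apply_moves", "body": {"rows": [[8, 0, 0, 0, 0, 0, 1], [7, 0, 0, 0, 0, 0, 1], [8, 0, 0, 0, 0, 0, 1], [7, 0, 0, 0, 0, 0, 1], [7, -1, 0, 0, 0, 0, 1]]}}

```text
time: 3.75
ee_pos: [0.5576, -0.2454, 0.1283]
tcp_rot: [-180.0, 0.0, -7.6]
wrist_force: [-2.1, 2.1, 2.2]
opening: 0.0
```

```bash
python3 - <<'E'
from h import *
o=get_obs();print(o["time"],o["ee_pos"],o["wrist_force"])
cv2.imwrite("pics/w3.png",camera("wrist")[:,:,::-1])
E
```

```text
3.75 [ 0.55764257 -0.24538077  0.12826421] [-2.11702249  2.08114479  2.23188259]
```

View pics/w3.png

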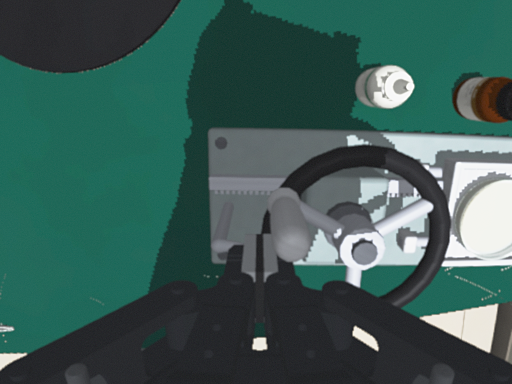

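>>> {"method": "apply_moves", "body": {"rows": [[7, -1, 0, 0, 0, 0, 1], [7, -4, 0, 0, 0, 0, 1], [8, -5, 0, 0, 0, 0, 1], [6, -9, 0, 0, 0, 0, 1], [5, -8, 0, 0, 0, 0, 1], [4, -9, 0, 0, 0, 0, 1], [2, -8, 0, 0, 0, 0, 1], [1, -8, 0, 0, 0, 0, 1], [0, -7, 0, 0, 0, 0, 1], [-1, -8, 0, 0, 0, 0, 1], [-3, -9, 0, 0, 0, 0, 1], [-7, -9, 0, 0, 0, 0, 1]]}}

```text
time: 5.3
ee_pos: [0.5859, -0.3313, 0.1284]
tcp_rot: [180.0, -0.0, -7.6]
wrist_force: [1.9, 3.0, 0.1]
opening: -0.0002
```

```bash
python3 - <<'E'
from h import *
o=get_obs();print(o["time"],o["ee_pos"],o["wrist_force"])
cv2.imwrite("pics/w4.png",camera("wrist")[:,:,::-1])
E
```

```text
5.3 [ 0.58593629 -0.33127634  0.12836981] [1.8939718  2.96800482 0.10734473]
```

View pics/w4.png

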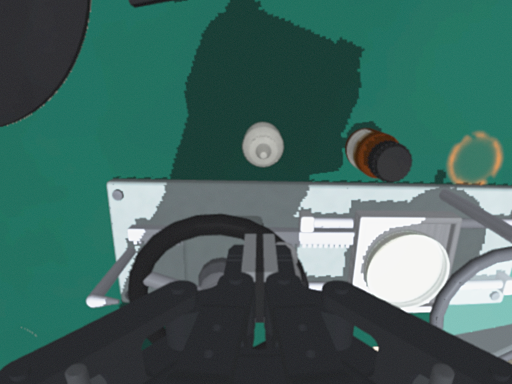

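>>> {"method": "apply_moves", "body": {"rows": [[-8, -7, 0, 0, 0, 0, 1], [-8, -6, 0, 0, 0, 0, 1], [-8, -4, 0, 0, 0, 0, 1], [-9, -3, 0, 0, 0, 0, 1], [-8, -1, 0, 0, 0, 0, 1], [-8, 0, 0, 0, 0, 0, 1], [-7, 0, 0, 0, 0, 0, 1], [-7, 1, 0, 0, 0, 0, 1], [-7, 2, 0, 0, 0, 0, 1], [-7, 4, 0, 0, 0, 0, 1]]}}

```text
time: 6.6
ee_pos: [0.5087, -0.3446, 0.1284]
tcp_rot: [180.0, -0.0, -7.6]
wrist_force: [2.7, -1.9, 0.1]
opening: 0.0
```

```bash
python3 - <<'E'
from h import *
o=get_obs();print(o["time"],o["ee_pos"],o["wrist_force"])
s=camera("side")[:,:,::-1];cv2.imwrite("pics/s5.png",cv2.resize(s[150:350,170:340],None,fx=4,fy=3,interpolation=cv2.INTER_CUBIC))
E
```

```text
6.6 [ 0.50866798 -0.34457075  0.12837118] [ 2.6813382  -1.86038675  0.05489255]
```

View pics/s5.png

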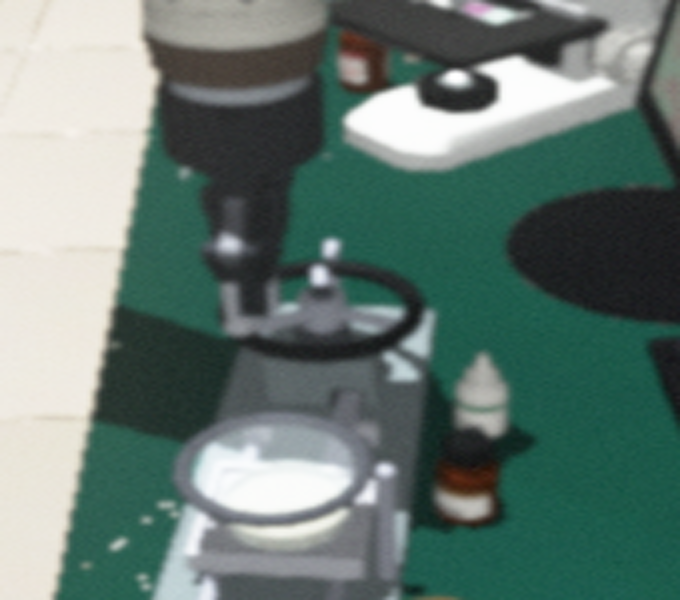

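>>> {"method": "apply_moves", "body": {"rows": [[-7, 7, 0, 0, 0, 0, 1], [-6, 9, 0, 0, 0, 0, 1], [-5, 8, 0, 0, 0, 0, 1], [-3, 9, 0, 0, 0, 0, 1], [-1, 8, 0, 0, 0, 0, 1], [-1, 8, 0, 0, 0, 0, 1], [0, 7, 0, 0, 0, 0, 1], [2, 9, 0, 0, 0, 0, 1], [4, 8, 0, 0, 0, 0, 1], [5, 6, 0, 0, 0, 0, 1], [4, 4, 0, 0, 0, 0, 1], [4, 3, 0, 0, 0, 0, 1]]}}

```text
time: 8.15
ee_pos: [0.5053, -0.2583, 0.1282]
tcp_rot: [-180.0, 0.0, -7.6]
wrist_force: [-2.2, 0.0, -0.3]
opening: -0.0002
```

```bash
python3 - <<'E'
from h import *
o=get_obs();print(o["time"],o["ee_pos"],o["wrist_force"])
np.save("w6T.npy",wristT());cv2.imwrite("pics/w6.png",camera("wrist")[:,:,::-1])
E
```

```text
8.15 [ 0.50531808 -0.25829186  0.12816462] [-2.22229412  0.04786314 -0.2643412 ]
```

View pics/w6.png

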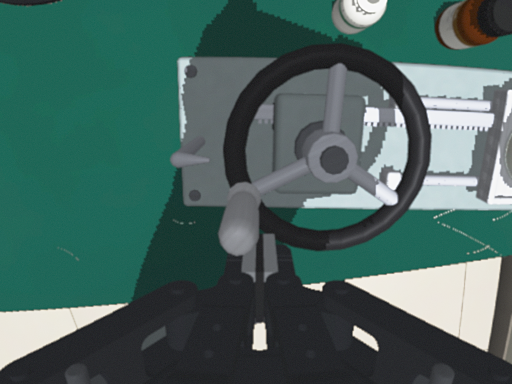

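```bash
python3 - <<'E'
from h import *
T=np.load("w6T.npy")
C=np.array([.5416,-.2985])
def f(n,p,h):
    P=plane("wrist",[p],h,T)[0,:2];d=P-C;print(n,P.round(4),np.hypot(*d).round(4),"deg",np.degrees(np.arctan2(*d)).round(1))
f("tip",(209,159),.08);f("post",(176,159),.083);f("hub",(334,158),.097);f("htop",(239,239),.141);f("foot",(243,193),.087)
E
```

```text
tip [ 0.5477 -0.2359] 0.0629 deg 5.6
post [ 0.5506 -0.2193] 0.0797 deg 6.5
hub [ 0.5434 -0.2981] 0.0019 deg 78.4
htop [ 0.5277 -0.2526] 0.048 deg -16.9
foot [ 0.5288 -0.2516] 0.0486 deg -15.2
```

>>> {"method": "apply_moves", "body": {"rows": [[4, 3, 0, 0, 0, 0, 1], [4, 2, 0, 0, 0, 0, 1], [3, 1, 0, 0, 0, 0, 1], [2, 0, 0, 0, 0, 0, 1], [2, 0, 0, 0, 0, 0, 1], [0, 0, 0, 0, 0, 0, 1]]}}

```text
time: 8.95
ee_pos: [0.5202, -0.2527, 0.1282]
tcp_rot: [-180.0, -0.0, -7.6]
wrist_force: [-1.6, 0.4, -0.7]
opening: 0.0002
```

```bash
python3 - <<'E'
from h import *
o=get_obs();print(o["time"],o["ee_pos"],o["wrist_force"])
np.save("w7T.npy",wristT());im=camera("wrist")[:,:,::-1];cv2.imwrite("pics/w7.png",im);cv2.imwrite("pics/w7z.png",cv2.resize(im[80:280,150:410],None,fx=3,fy=3,interpolation=cv2.INTER_CUBIC))
E
```

```text
8.95 [ 0.52021968 -0.25268601  0.1282283 ] [-1.58673499  0.39187096 -0.7211407 ]
```

View pics/w7z.png

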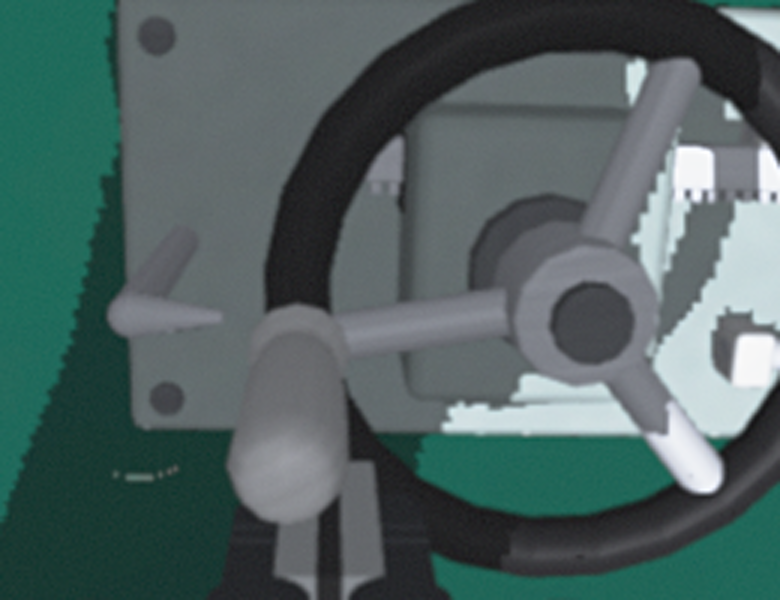

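```bash
cat > m.py <<'E'
from h import *
C=np.array([.5416,-.2985])
def f(n,p,h,T):
    P=plane("wrist",[np.array(p)/3+[150,80]],h,T)[0,:2];d=P-C;print(n,P.round(4),np.hypot(*d).round(4),"deg",np.degrees(np.arctan2(*d)).round(1))
E
python3 - <<'E'
from m import *
T=np.load("w7T.npy")
f("tip",(222,317),.08,T);f("post",(125,315),.083,T);f("htop",(291,473),.141,T);f("foot",(298,345),.087,T)
f("spoke",(345,333),.083,T)
f("tipside L",(229,462),.138,T);f("R",(346,462),.138,T)
E
```

```text
tip [ 0.5471 -0.2358] 0.0629 deg 5.0
post [ 0.5505 -0.2192] 0.0798 deg 6.4
htop [ 0.5427 -0.2499] 0.0486 deg 1.3
foot [ 0.5422 -0.2492] 0.0493 deg 0.7
spoke [ 0.5421 -0.2575] 0.041 deg 0.7
tipside L [ 0.5438 -0.2422] 0.0564 deg 2.3
R [ 0.5419 -0.2567] 0.0418 deg 0.4
```

>>> {"method": "apply_moves", "body": {"rows": [[2, 0, 0, 0, 0, 0, 1], [2, 0, 0, 0, 0, 0, 1], [0, 0, 0, 0, 0, 0, 1]]}}

```text
time: 9.38
ee_pos: [0.5243, -0.2527, 0.1283]
tcp_rot: [-180.0, -0.0, -7.6]
wrist_force: [-0.8, 1.3, -0.9]
opening: -0.0006
```

```bash
python3 - <<'E'
from h import *
o=get_obs();print(o["time"],o["ee_pos"],o["wrist_force"])
np.save("w8T.npy",wristT());im=camera("wrist")[:,:,::-1];cv2.imwrite("pics/w8.png",im);cv2.imwrite("pics/w8z.png",cv2.resize(im[80:280,150:410],None,fx=3,fy=3,interpolation=cv2.INTER_CUBIC))
E
```

```text
9.375 [ 0.524258   -0.25267794  0.12828107] [-0.80213396  1.31180118 -0.86361939]
```

View pics/w8z.png

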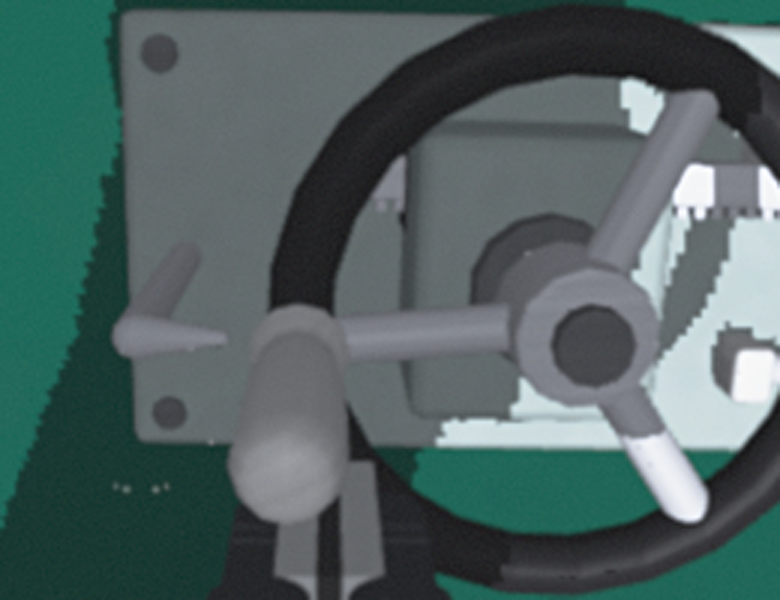

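```bash
python3 - <<'E'
from m import *
T=np.load("w8T.npy")
f("tip",(226,338),.08,T);f("post",(126,335),.083,T);f("htop",(291,473),.141,T);f("foot",(298,345),.087,T);f("hub",(594,345),.097,T)
f("spoke",(345,337),.08,T);f("spoke in",(510,326),.08,T)
for n in("w2T.npy","w8T.npy"):
  pass
E
```

```text
tip [ 0.5471 -0.2359] 0.0629 deg 5.0
post [ 0.5509 -0.2187] 0.0804 deg 6.6
htop [ 0.5467 -0.2499] 0.0488 deg 6.0
foot [ 0.5462 -0.2492] 0.0496 deg 5.4
hub [ 0.5429 -0.2982] 0.0013 deg 77.8
spoke [ 0.5445 -0.2573] 0.0413 deg 4.0
spoke in [ 0.5426 -0.2872] 0.0114 deg 5.2
```

>>> {"method": "apply_moves", "body": {"rows": [[1, 0, 0, 0, 0, 0, 1], [0, 0, 0, 0, 0, 0, 1], [-5, 0, 0, 0, 0, 0, 1], [-15, 0, 0, 0, 0, 0, 1], [-15, 0, 0, 0, 0, 0, 1], [0, 0, 20, 0, 0, 0, 1], [0, 0, 40, 0, 0, 0, 1], [0, 0, 50, 0, 0, 0, 1], [20, -10, 50, 0, 0, 0, 1], [30, -30, 10, 0, 0, 0, 1], [0, 0, 0, 0, 0, 0, 1], [0, 0, 0, 0, 0, 0, 1]]}}

```text
time: 10.92
ee_pos: [0.5392, -0.2925, 0.2979]
tcp_rot: [-180.0, 0.1, -7.6]
wrist_force: [0.4, -0.1, 0.0]
opening: -0.0
```

```bash
python3 - <<'E'
from h import *
o=get_obs();print(o["time"],o["ee_pos"],o["wrist_force"])
np.save("w9T.npy",wristT());im=camera("wrist")[:,:,::-1];cv2.imwrite("pics/w9.png",im);cv2.imwrite("pics/w9z.png",cv2.resize(im[80:280,150:410],None,fx=3,fy=3,interpolation=cv2.INTER_CUBIC))
s=camera("side")[:,:,::-1];cv2.imwrite("pics/s9.png",cv2.resize(s[150:350,170:340],None,fx=4,fy=3,interpolation=cv2.INTER_CUBIC))
E
```

```text
10.925 [ 0.53916984 -0.29254959  0.29794605] [ 0.38572219 -0.0874008   0.01827486]
```

View pics/w9.png

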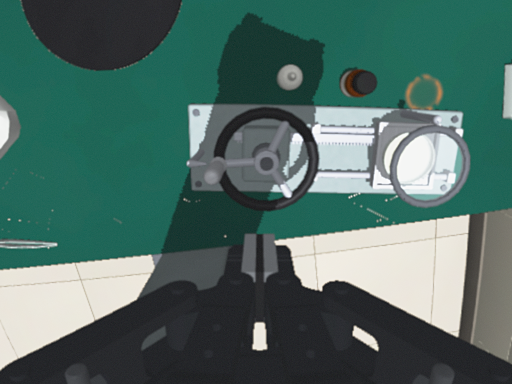

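View pics/w9z.png

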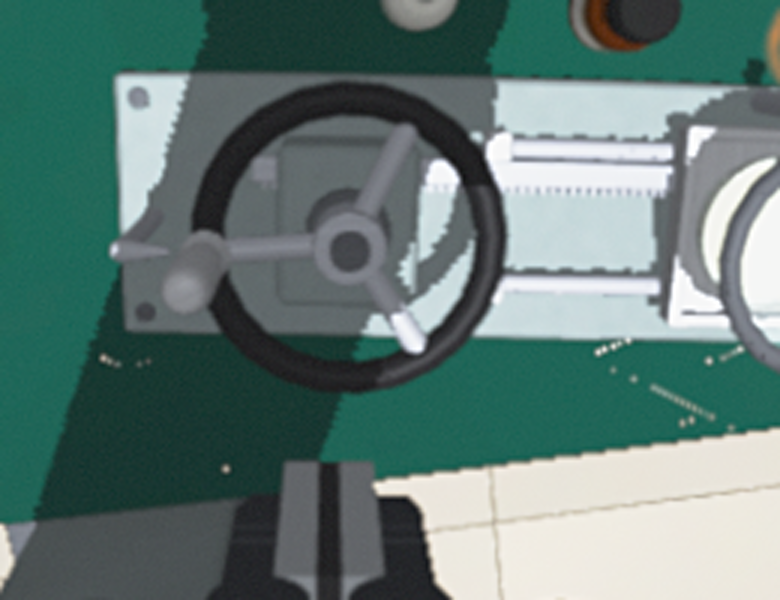

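View pics/s9.png

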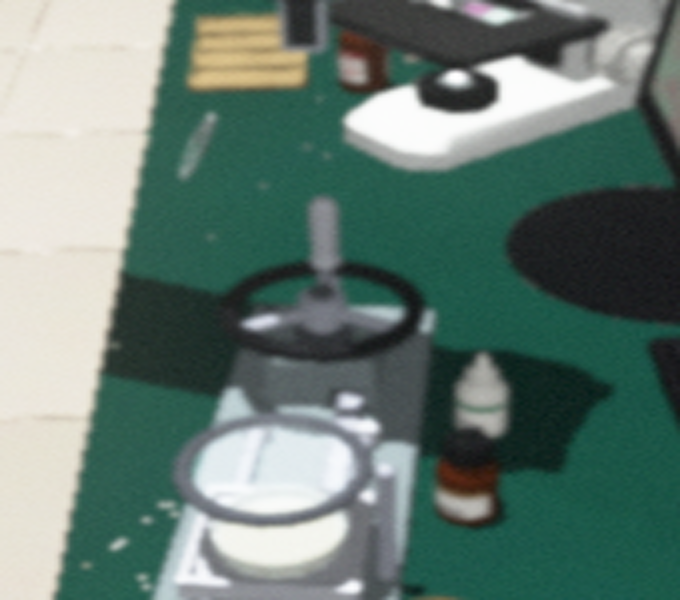

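```bash
python3 - <<'E'
from m import *
T=np.load("w9T.npy")
f("tip",(170,251),.08,T);f("post",(118,249),.084,T);f("htop",(186,290),.141,T);f("foot",(205,245),.087,T);f("hub",(350,250),.097,T)
f("spoke out",(225,249),.08,T);f("spoke in",(315,247),.08,T)
print("plate",plane("wrist",[(189,105),(463,111),(461,192),(192,190)],.012,T)[:,:2])
print("dish",plane("wrist",[(408,156)],.049,T),"lens",plane("wrist",[(430,166)],.098,T))
E
```

```text
tip [ 0.5467 -0.2363] 0.0624 deg 4.7
post [ 0.5506 -0.2192] 0.0798 deg 6.5
htop [ 0.5463 -0.2505] 0.0482 deg 5.6
foot [ 0.5485 -0.25  ] 0.049 deg 8.1
hub [ 0.5423 -0.2991] 0.0009 deg 128.3
spoke out [ 0.5448 -0.2556] 0.043 deg 4.3
spoke in [ 0.5414 -0.287 ] 0.0115 deg -1.2
plate [[ 0.6080533  -0.21461888]
 [ 0.55965018 -0.55208914]
 [ 0.45221836 -0.55276576]
 [ 0.50200841 -0.19844457]]
dish [[ 0.51969754 -0.46275957  0.049     ]] lens [[ 0.51853742 -0.46484732  0.098     ]]
```

```bash
python3 -c "
from workcell import *
print(job_done())"
```

```text
the job is handed in; nothing more can be done
None
```

I pushed the handle clockwise through one turn with the outside of the closed fingers. I stopped about 1 mm short of where I judged the pointer to be, nudged it the last bit, then backed off towards the robot, raised the arm clear and handed in at about 11 s. Every force I read was under about 4 N.

**Handle:** The last wrist picture puts it at 5.6° (top) to 8.1° (foot), measured about the wheel axis in world directions. The pointer reads 4.7° (tip) to 6.5° (post). The handle is therefore at the pointer to within about 2°.

**Disagreement:** The base plate's edges put the pointer direction nearer 8°, while the pointer itself reads about 5–6.5°. I stopped between the two.

**Dish:** Its centre measures about 2.4 mm from the lens centre, seen from above.

**Other things:** The two bottles behind the feeder and the tweezers look undisturbed in the pictures. I saw the tall dropper only partly, and I did not check the pen after the turn.

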